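# Tip the used paint markers out over the stop

## Task

Clear the used paint markers: push the wooden crate along its plywood deck, upright, until it is home against the blue stop, then tip it over the stop onto its side so that all four markers roll out into the grey tray. Tip it rather than lifting it clear of the station, leave it lying on its side across the stop or in the tray just beyond, mouth towards the far end of the tray, and leave the pots, bottles, tape and spray can undisturbed.

Things in the scene. Friction and masses are not known exactly. Their poses are not given: they have to be found in the camera images.
- stop (a point): Fixed blue wooden stop, 12 thick, 220 long, standing 8 above the fixed plywood deck (270 long, 220 wide, its top 20 above the table) whose end it closes. Point: mid-length of the stop, on the deck's top, at the foot of the stop's face towards the crate. +x is level and points over the stop into the tray (the tipping direction; world yaw 1.17 to 1.97), +y runs along the stop, +z up.
- tray (a point): The tray: fixed grey tray directly beyond the stop, on the table; inside 280 along x by 280 along y, walls 40 high, floor 4 above the table. This point is the centre of its floor, 155 from stop along the stop's +x. Same axes as stop.
- crate_mid (a point): Loose open-topped wooden crate with yellow patches: outside 100 along its x, 160 along its y, 120 high, walls and floor 8 thick, 0.25 to 0.5 kg. Point: its centre, 60 above its underside. +x points to the side facing the stop, +z to its open top. Starts upright on the deck, its near side 30 to 75 short of the stop, up to 0.2 rad askew and 20 off the stop's middle.
- crate_foot (a point): Point on the crate: middle of its lower edge on the side facing the stop, 50 along +x from its centre, at its underside. Pushed low it slides on the deck (2 to 5 N). Held by the stop, it tips when pushed high on its rear wall (3 to 5 N), turning about this edge, which slips back up to 15 under the stop's top edge; past some 60 degrees it falls over by itself and the markers roll out.
- marker0_mid (a point): Used paint marker, white with red cap, a 120 long cylinder of 18 diameter, 30 g, lying loose in the crate along the crate's y; it rolls easily. This point is its centre, its y axis runs along it.
- marker1_mid (a point): Used paint marker, white with green cap, a 120 long cylinder of 18 diameter, 30 g, lying loose in the crate along the crate's y; it rolls easily. This point is its centre, its y axis runs along it.
- marker2_mid (a point): Used paint marker, white with yellow cap, a 120 long cylinder of 18 diameter, 30 g, lying loose in the crate along the crate's y; it rolls easily. This point is its centre, its y axis runs along it.
- marker3_mid (a point): Used paint marker, white with blue cap, a 120 long cylinder of 18 diameter, 30 g, lying loose in the crate along the crate's y; it rolls easily. This point is its centre, its y axis runs along it.
- pot_yellow: Bystander, to be left alone: small lidded paint pot, yellow, 56 diameter x 52 high, standing loose on the table. Origin at the centre of its underside.
- pot_orange: Bystander, to be left alone: small lidded paint pot, orange, 56 diameter x 52 high, standing loose on the table. Origin at the centre of its underside.
- pot_red: Bystander, to be left alone: small lidded paint pot, red, 56 diameter x 52 high, standing loose on the table. Origin at the centre of its underside.
- bottle_blue: Bystander, to be left alone: blue squeeze bottle, 52 diameter x 150 high, standing loose on the table. Origin at the centre of its underside.
- bottle_red: Bystander, to be left alone: red squeeze bottle, 52 diameter x 150 high, standing loose on the table. Origin at the centre of its underside.
- tape: Bystander, to be left alone: roll of yellow masking tape lying flat, 100 outer diameter x 36 high, standing loose on the table. Origin at the centre of its underside.
- spray: Bystander, to be left alone: white spray can with green cap, 65 diameter x 180 high, standing loose on the table. Origin at the centre of its underside.

How it is judged (in metres and radians):
On the way, in this order (a step that is already met when the one before it is completed fails the run):
1. the crate stands upright on the deck, home against the stop (lower edge within 12 mm) (x of crate_foot in the frame of stop between -0.012 and 0.012 m and angle between crate_mid's own z axis and vertical below 0.2 rad and z of crate_foot in the frame of stop below 0.012 m), for 0.1 s.
2. the crate is tipped past 69 degrees over the stop, its lower edge still within 60 mm of the stop (angle between crate_mid's own z axis and vertical above 1.2 rad and x of crate_foot in the frame of stop between -0.06 and 0.06 m).
At the end, for the whole second after the job is handed in: The crate lies at rest on its side (80 to 135 degrees from upright) across the stop or just beyond (centre past the stop, lower edge at most 130 mm past it, within 40 degrees of square to it), and all four markers lie at rest in the tray, outside the crate (angle between crate_mid's own z axis and vertical between 1.4 and 2.35 rad and x of crate_foot in the frame of stop below 0.13 m and x of crate_mid in the frame of stop above 0 m and angle between the y axis of crate_mid and the y axis of stop, either way round below 0.7 rad and x of marker0_mid in the frame of tray between -0.14 and 0.14 m and y of marker0_mid in the frame of tray between -0.14 and 0.14 m and z of each of marker0_mid, marker1_mid, marker2_mid, marker3_mid in the frame of tray below 0.05 m and (z of marker0_mid in the frame of crate_mid above 0.058 m or x of marker0_mid in the frame of crate_mid above 0.05 m or x of marker0_mid in the frame of crate_mid below -0.05 m or y of marker0_mid in the frame of crate_mid above 0.08 m or y of marker0_mid in the frame of crate_mid below -0.08 m) and linear speed of each of marker0, marker1, marker2, marker3 below 0.03 m/s and x of marker1_mid in the frame of tray between -0.14 and 0.14 m and y of marker1_mid in the frame of tray between -0.14 and 0.14 m and (z of marker1_mid in the frame of crate_mid above 0.058 m or x of marker1_mid in the frame of crate_mid above 0.05 m or x of marker1_mid in the frame of crate_mid below -0.05 m or y of marker1_mid in the frame of crate_mid above 0.08 m or y of marker1_mid in the frame of crate_mid below -0.08 m) and x of marker2_mid in the frame of tray between -0.14 and 0.14 m and y of marker2_mid in the frame of tray between -0.14 and 0.14 m and (z of marker2_mid in the frame of crate_mid above 0.058 m or x of marker2_mid in the frame of crate_mid above 0.05 m or x of marker2_mid in the frame of crate_mid below -0.05 m or y of marker2_mid in the frame of crate_mid above 0.08 m or y of marker2_mid in the frame of crate_mid below -0.08 m) and x of marker3_mid in the frame of tray between -0.14 and 0.14 m and y of marker3_mid in the frame of tray between -0.14 and 0.14 m and (z of marker3_mid in the frame of crate_mid above 0.058 m or x of marker3_mid in the frame of crate_mid above 0.05 m or x of marker3_mid in the frame of crate_mid below -0.05 m or y of marker3_mid in the frame of crate_mid above 0.08 m or y of marker3_mid in the frame of crate_mid below -0.08 m) and linear speed of crate below 0.02 m/s); the robot touches nothing.
It fails at once if the crate is lifted clear of the station (its lower edge or its centre too high for tipping: 70 mm, 125 mm over the deck) (z of crate_foot in the frame of stop above 0.07 m or z of crate_mid in the frame of stop above 0.125 m).
It fails at once if a pot, bottle, the tape or the spray can is shifted by more than 30 mm or tipped over (distance of any of pot_yellow, pot_orange, pot_red, bottle_blue, bottle_red, tape, spray from where it was at the start of the episode above 0.03 m or angle between any of pot_yellow, pot_orange, pot_red, bottle_blue, bottle_red, tape, spray's own z axis and vertical above 0.5 rad).
It also fails if it takes over 51 s, if anything falls off the work surface, if the arm or the gripper's body presses on something with over 40 N, if the wrist force passes 120 N, or if a joint passes its speed limit or range.

## Robot

A 6-joint arm with a two-finger parallel gripper is mounted at the origin on the work surface. World frame = base frame: x ahead of the robot, y to its left, z up, the work surface at z = 0. Lengths are in m, angles in degrees, forces in N, time in s.
With the tool pointing down it reaches from about 0.25 to 0.725 m from the base axis. Payload 9.7 kg.
Tool frame: the origin (TCP) lies midway between the tips of the shut fingers; the grasp point (between the pads) lies 19 mm behind it; z points along the fingers, y is the line along which they close (so a half turn about z gives the same grasp; the last joint's range is limited). The gripper opens to 85 mm and grips with 20 to 120 N. Pads are 22 mm wide; open, the fingers measure 114 mm over their backs; the gripper's body (76 mm by 85 mm) begins 54 mm behind the grasp point. The pads swing forward as they close: fully open they stand 13 mm farther back than shut.
Start: joints at [68.526, 4.979, 10.078, 95.1, 0, 90], TCP at [0.201, 0.512, 0.231] pointing down, gripper open.
Joint ranges: [-179.16, 179.16], [-48.56, 103.87], [-65.8, 70.77], [-126.05, 130.52], [-82.76, 87.17], [-180, 180]. Speed limits (degrees/s): [127.2, 127.2, 147.25, 180, 180, 180].

## Interface

Orientations are given as [roll, pitch, yaw] about the fixed x, y, z axes, in that order (R = Rz(yaw) Ry(pitch) Rx(roll)).
In Python, from workcell import bot gives the robot as it stands.
- The arm moves only by the shell command python3 -m crank 'ROWS' [FORCE]. ROWS is JSON, a list of rows, each an object with "gripper": the finger opening in mm, from 0 to 85.4; "travel": the shift along the tool's x, y, z in mm, a list of three; "twist": the turn, a rotation vector about the tool's x, y, z in rad, a list of three. In form: [{"gripper": gripper, "travel": [tx, ty, tz], "twist": [rx, ry, rz]}, ...]. A call has 1 to 12 rows; each row shifts and turns the commanded pose from where the row before left it, along the tool's axes as they then stand; what a row does not reach is not made up. A row lasts 1/8 s, in which the tool goes at most 62.5 mm and 10.7 degrees, less where a joint would pass 70% of its speed; a pose out of reach is approached as far as the arm can. A call is refused whole if a number of a shift passes 62.5 or a number of a turn 0.188, either way. A call with a gripper value outside its range is refused whole. The fingers move at their own pace and stop on an object; FORCE is the grip in N (left out, the last holds). Time passes only in rows, so rows that do not move let the fingers close. It gives the time, the measured TCP pose, the force, the opening and the grip force at its end, in the units of the state.
- bot.get_obs(): the state, without advancing time (a new reading comes with each control period).
- bot.camera(name): name is "scene" or "top" or "wrist"; returns the picture (384x512x3 uint8, red, green, blue); there is no depth.
- bot.calibration(name): a dict with "vfov" (degrees; the focal length in pixels is half the picture's height over the tangent of half this angle, whatever the lens; pixels are square), "cx", "cy" (the principal point, pixels), "camera_from_world" (4x4, takes a point from world to camera coordinates). Camera axes: x right, y down, z forward; pixel columns grow to the right and rows downward; lengths in m; the calibration is good to about 2 mm. A picture is of the moment at which its call begins: read the wrist's pose just before it. calibration takes no time and is no camera call; for the wrist camera it gives the pose at the moment of the call.
- bot.job_done(): hands the job in; it is judged then, once.
The state is a dict: "time": time; "q": joint angles; "qd": joint speeds; "joint_efforts": joint torques, N m; "ee_pos": TCP position; "tcp_rot": TCP orientation; "wrist_force": force on the tool from outside, world axes, zero at the start; "torque": the same for the moment, N m; "opening": finger opening in m; "grasp_force": force on a finger pad.
Only numpy, scipy, OpenCV 4.12 (cv2) and the standard library are available. Lean on these libraries where they do the work, as an engineer would, in place of code of your own. Each camera call takes 0.05 s, during which the arm holds its last target. There are 200 camera calls.

## Working session

There is one attempt and no reset: what is moved stays moved. The work goes in short steps, Python scripts to look and compute and a shell command to move; the robot and the scene stay as the last step left them, time stands still between calls to the robot, and variables do not carry over. Pictures are saved under pics/ and viewed, at most 10 in all, crops included, and the job is handed in when it is done.

```bash
mkdir -p pics; ls; python3 - <<'E'
from workcell import bot
import cv2,numpy as np
for n in("scene","top"):
    im=bot.camera(n); cv2.imwrite(f"pics/{n}0.png",im[:,:,::-1])
    c=bot.calibration(n); print(n,c)
print(bot.get_obs())
E
```

```text
pics
scene {'vfov': 52.98321481318003, 'cx': 258.06446227166646, 'cy': 194.4095218118717, 'camera_from_world': array([[ 0.5001665 ,  0.86576035,  0.01710227, -0.32056564],
       [ 0.69215754, -0.38784891, -0.60867985, -0.34139358],
       [-0.52033779,  0.31627874, -0.79323159,  1.55498342],
       [ 0.        ,  0.        ,  0.        ,  1.        ]])}
top {'vfov': 55.34075915941183, 'cx': 254.1525893742161, 'cy': 196.9500109644017, 'camera_from_world': array([[-0.00492831, -0.99984041, -0.01717188,  0.04640929],
       [-0.99752493,  0.00611992, -0.07004684,  0.5868281 ],
       [ 0.07014075,  0.01678416, -0.99739589,  1.20667728],
       [ 0.        ,  0.        ,  0.        ,  1.        ]])}
{'time': 0.1, 'q': array([6.85265447e+01, 5.00794924e+00, 1.00406380e+01, 9.50991022e+01,
       2.06366622e-04, 9.00005002e+01]), 'qd': array([0.0904882 , 0.03513444, 0.07432087, 0.06779516, 0.09757791,
       0.00434215]), 'joint_efforts': array([-6.51423234e-04, -5.21564984e+01,  4.65653086e+01,  1.61460950e-02,
       -8.07120182e-05,  1.25462930e-05]), 'ee_pos': array([0.20126721, 0.51164439, 0.23066868]), 'tcp_rot': array([-1.79933587e+02, -2.05786735e-04,  1.58526044e+02]), 'wrist_force': array([ 0.64210844, -0.1801462 ,  0.40797154]), 'torque': array([-0.04397116,  0.03831394,  0.06265693]), 'grasp_force': 0.0, 'opening': 0.08554133676207226}
```

View pics/scene0.png

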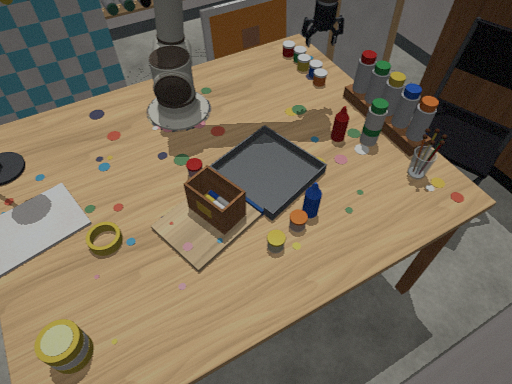

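View pics/top0.png

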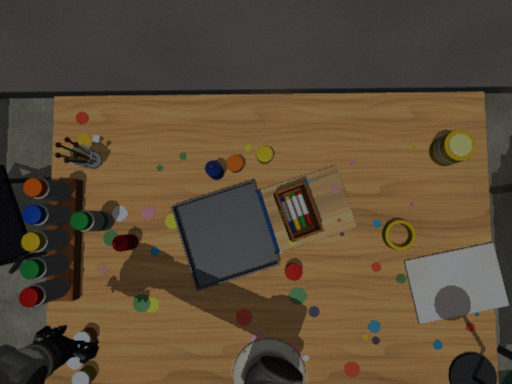

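The two views show the crate at top pixel (298,212), with the stop just left of it (blue line about (258,190) to (278,262)). The tray is centred at (226,234). The red pot at (293,271) stands beside the deck on the robot's side, and the yellow pot is at (265,154) on the far side.

```bash
cat > h.py <<'E'
from workcell import bot
import cv2,numpy as np
def ray(n,px,z,c=None):
    c=c or bot.calibration(n); f=192/np.tan(np.radians(c["vfov"]/2))
    T=np.linalg.inv(c["camera_from_world"]); px=np.atleast_2d(np.array(px,float))
    d=np.c_[(px[:,0]-c["cx"])/f,(px[:,1]-c["cy"])/f,np.ones(len(px))]@T[:3,:3].T
    o=T[:3,3]; return o+d*((z-o[2])/d[:,2])[:,None]
def proj(n,P,c=None):
    c=c or bot.calibration(n); f=192/np.tan(np.radians(c["vfov"]/2))
    M=c["camera_from_world"]; p=np.atleast_2d(P)@M[:3,:3].T+M[:3,3]
    return np.c_[c["cx"]+f*p[:,0]/p[:,2],c["cy"]+f*p[:,1]/p[:,2]]
E
python3 - <<'E'
from h import *
im=cv2.imread("pics/top0.png")
cr=im[140:300,160:370]
cv2.imwrite("pics/crop0.png",cv2.resize(cr,(788,600),interpolation=cv2.INTER_CUBIC))
hsv=cv2.cvtColor(im,cv2.COLOR_BGR2HSV)
m=cv2.inRange(hsv,(105,110,40),(125,255,255)); m[:175]=0;m[275:]=0;m[:,:245]=0;m[:,290:]=0
ys,xs=np.nonzero(m);print(len(xs),xs.min(),xs.max(),ys.min(),ys.max())
r=cv2.minAreaRect(np.c_[xs,ys].astype(np.float32));print(r)
b=cv2.boxPoints(r);P=ray("top",b,.028);print(P, [np.linalg.norm(P[i]-P[i-1]) for i in range(4)])
E
```

```text
220 256 289 190 252
((276.96209716796875, 217.91929626464844), (65.45533752441406, 23.196842193603516), 71.96571350097656)
[[ 0.60849495  0.03743256  0.028     ]
 [ 0.63208513 -0.03633715  0.028     ]
 [ 0.42544881 -0.1011114   0.028     ]
 [ 0.4022287  -0.02825976  0.028     ]] [np.float64(0.21647459350690731), np.float64(0.07744976807702392), np.float64(0.21655085437681856), np.float64(0.07646264461062201)]
```

View pics/crop0.png

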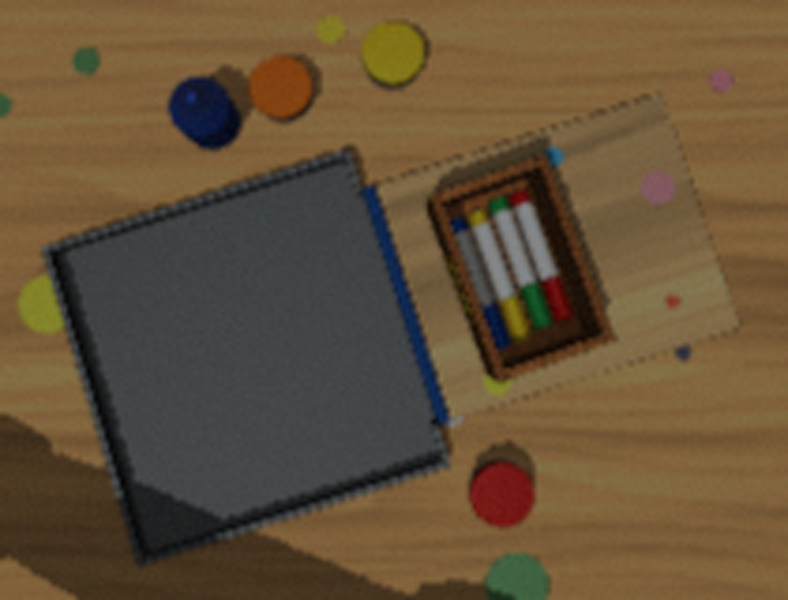

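The crop shows the stop from crop (371,187) to (441,422), the deck's rear corners at (658,95) and (738,325), and the crate rim corners at (431,203), (545,155), (613,338) and (497,378). The markers lie inside.

```bash
python3 - <<'E'
from h import *
s=lambda a:np.array(a)/[3.752,3.75]+[160,140]
A=ray("top",s([(371,187),(441,422)]),.028);D=ray("top",s([(658,95),(738,325)]),.02);C=ray("top",s([(431,203),(545,155),(613,338),(497,378)]),.14)
print(A,D,C,sep="\n")
n=np.linalg.norm
print("stop len",n(A[0]-A[1]),"deck",n(D[0]-D[1]),n(D.mean(0)-A.mean(0)),"crate",[n(C[i]-C[i-1]) for i in range(4)])
# stop frame
m=A.mean(0)[:2]; y=(A[0]-A[1])[:2]; x1=np.array([-1,0]) 
x=(A.mean(0)-D.mean(0))[:2];print("yaw axis",np.degrees(np.arctan2(x[1],x[0])),"yaw perp",np.degrees(np.arctan2(y[1],y[0]))+90)
yaw=np.arctan2(x[1],x[0]);X=np.array([np.cos(yaw),np.sin(yaw)]);Y=np.array([-X[1],X[0]])
o=m-.006*X
print("stop o",o,"crate corners in stop",[( (c[:2]-o)@X,(c[:2]-o)@Y) for c in C], "centre",C.mean(0))
e=(C[0]-C[3]);e2=C[1]-C[2];print("crate yaw",np.degrees(np.arctan2(e[1],e[0])),np.degrees(np.arctan2(e2[1],e2[0])))
for nm,p,h in(("red",(503,494),.052),("yel",(393,53),.052),("or",(281,87),.052)):
    q=ray("top",s([p]),h)[0][:2];print(nm,q,(q-o)@X,(q-o)@Y)
E
```

```text
[[ 0.61018239  0.02714688  0.028     ]
 [ 0.40252687 -0.03310758  0.028     ]]
[[ 0.69205489 -0.23052306  0.02      ]
 [ 0.48614016 -0.29686723  0.02      ]]
[[ 0.58686393 -0.02157768  0.14      ]
 [ 0.62516913 -0.11386679  0.14      ]
 [ 0.47770505 -0.16591756  0.14      ]
 [ 0.44629445 -0.07299205  0.14      ]]
stop len 0.216220759482285 deck 0.21633868015282803 0.2736468399871879 crate [np.float64(0.14967704156476988), np.float64(0.09992281542135069), np.float64(0.15638074491885223), np.float64(0.09809064769542179)]
yaw axis 107.60784582262244 yaw perp 106.18090381103866
stop o [ 0.50816963 -0.00869924] crate corners in stop [(np.float64(-0.03608012951920157), np.float64(-0.0711116832420972)), (np.float64(-0.13563276901793966), np.float64(-0.07970476246689286)), (np.float64(-0.14063696942868278), np.float64(0.07659589447230317)), (np.float64(-0.04256337476405733), np.float64(0.07842488186047866))] centre [ 0.53400814 -0.09358852  0.14      ]
crate yaw 20.090383154262742 19.441629898026935
red [ 0.34304172 -0.08452123] -0.022318412944891734 0.18032772546160977
yel [0.72602946 0.00705937] -0.050882378919577066 -0.2124199231011814
or [0.6966634  0.10550267] 0.0518320285907353 -0.21420881780393455
```

```bash
python3 -m crank '[{"gripper":85,"travel":[0,0,0],"twist":[0,0,0.18]},{"gripper":85,"travel":[0,0,0],"twist":[0,0,0.18]},{"gripper":85,"travel":[0,0,0],"twist":[0,0,0.18]},{"gripper":85,"travel":[0,0,0],"twist":[0,0,0.18]},{"gripper":85,"travel":[0,0,0],"twist":[0,0,0.18]},{"gripper":85,"travel":[-50,9,0],"twist":[0,0,0]},{"gripper":85,"travel":[-58,10,0],"twist":[0,0,0]},{"gripper":85,"travel":[-58,10,0],"twist":[0,0,0]},{"gripper":85,"travel":[-58,10,0],"twist":[0,0,0]},{"gripper":85,"travel":[-58,10,0],"twist":[0,0,0]},{"gripper":85,"travel":[-58,10,0],"twist":[0,0,0]},{"gripper":85,"travel":[0,0,0],"twist":[0,0,0]}]'
```

```text
time: 1.6
ee_pos: [0.3582, 0.2007, 0.2312]
tcp_rot: [180.0, 0.0, 106.6]
wrist_force: [-1.1, -0.1, -0.6]
opening: 0.0851
grasp_force: 0.0
```

```bash
python3 -m crank '[{"gripper":85,"travel":[-50,9,0],"twist":[0,0,0]},{"gripper":85,"travel":[-53,9,0],"twist":[0,0,0]},{"gripper":85,"travel":[-53,9,0],"twist":[0,0,0]},{"gripper":85,"travel":[-53,9,0],"twist":[0,0,0]},{"gripper":85,"travel":[-53,9,0],"twist":[0,0,0]},{"gripper":85,"travel":[-53,9,0],"twist":[0,0,0]},{"gripper":85,"travel":[-53,9,0],"twist":[0,0,0]},{"gripper":85,"travel":[-53,9,0],"twist":[0,0,0]},{"gripper":85,"travel":[-53,9,0],"twist":[0,0,0]},{"gripper":85,"travel":[0,0,0],"twist":[0,0,0]}]'; python3 -c "
from h import *
print(bot.get_obs()['q'])
im=bot.camera('wrist');cv2.imwrite('pics/w1.png',im[:,:,::-1])"
```

```text
time: 2.85
ee_pos: [0.5738, -0.2276, 0.2285]
tcp_rot: [-179.8, -0.1, 106.8]
wrist_force: [-0.2, 0.5, 0.3]
opening: 0.085
grasp_force: 0.0
[-2.16303559e+01  1.47325985e+01  2.08868276e+01  9.63496799e+01
 -6.48879439e-03  5.15240785e+01]
```

```bash
python3 -m crank '[{"gripper":85,"travel":[0,0,0],"twist":[0,0.185,0]},{"gripper":85,"travel":[0,0,0],"twist":[0,0.185,0]},{"gripper":85,"travel":[0,0,0],"twist":[0,0.185,0]},{"gripper":85,"travel":[0,0,0],"twist":[0,0.185,0]},{"gripper":85,"travel":[0,0,0],"twist":[0,0,0]},{"gripper":85,"travel":[-25,0,28],"twist":[0,0,0]},{"gripper":85,"travel":[-25,0,28],"twist":[0,0,0]},{"gripper":85,"travel":[-25,0,28],"twist":[0,0,0]},{"gripper":85,"travel":[0,0,0],"twist":[0,0,0]}]'; python3 -c "
from h import *
print(bot.get_obs()['q'])
im=bot.camera('wrist');cv2.imwrite('pics/w1.png',im[:,:,::-1])"
```

```text
time: 4.03
ee_pos: [0.5638, -0.2137, 0.1059]
tcp_rot: [179.4, -41.5, 106.9]
wrist_force: [0.0, -0.4, 1.2]
opening: 0.0851
grasp_force: 0.0
[-32.68732671  44.05970312  37.6112245  117.16319772  25.93025926
  32.65910303]
```

View pics/w1.png

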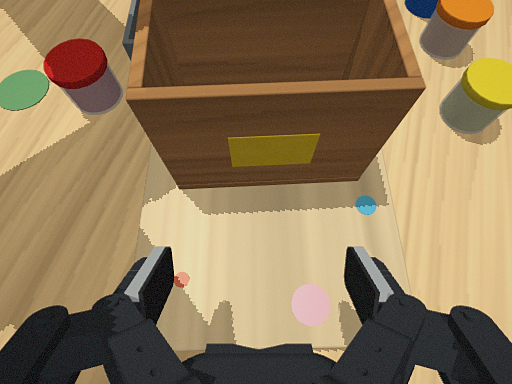

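The wrist view shows the crate's rear wall square ahead, bottom corners at (180,187) and (360,180), and the fingers symmetric about it. I'll lower and approach.

```bash
python3 -m crank '[{"gripper":85,"travel":[-22,0,24],"twist":[0,0,0]},{"gripper":85,"travel":[-21,0,23],"twist":[0,0,0]},{"gripper":85,"travel":[0,0,0],"twist":[0,0,0]},{"gripper":85,"travel":[11,0,10],"twist":[0,0,0]},{"gripper":85,"travel":[11,0,10],"twist":[0,0,0]},{"gripper":85,"travel":[11,0,10],"twist":[0,0,0]},{"gripper":85,"travel":[11,0,10],"twist":[0,0,0]},{"gripper":85,"travel":[0,0,0],"twist":[0,0,0]}]'; python3 -m crank '[{"gripper":85,"travel":[5,0,4.5],"twist":[0,0,0]},{"gripper":85,"travel":[5,0,4.5],"twist":[0,0,0]},{"gripper":85,"travel":[5,0,4.5],"twist":[0,0,0]}]'; python3 -c "
from h import *
im=bot.camera('wrist');cv2.imwrite('pics/w2.png',im[:,:,::-1])
im=bot.camera('top');cv2.imwrite('pics/t2.png',cv2.resize(im[140:300,160:370,::-1],(788,600),interpolation=cv2.INTER_CUBIC))"
```

```text
time: 5.08
ee_pos: [0.5496, -0.1594, 0.0441]
tcp_rot: [179.0, -41.3, 107.1]
wrist_force: [-0.1, -0.2, 0.3]
opening: 0.0849
grasp_force: 0.0
time: 5.45
ee_pos: [0.5431, -0.1404, 0.0405]
tcp_rot: [179.2, -41.5, 106.9]
wrist_force: [-0.2, -3.2, 1.8]
opening: 0.0851
grasp_force: 1.6
```

View pics/t2.png

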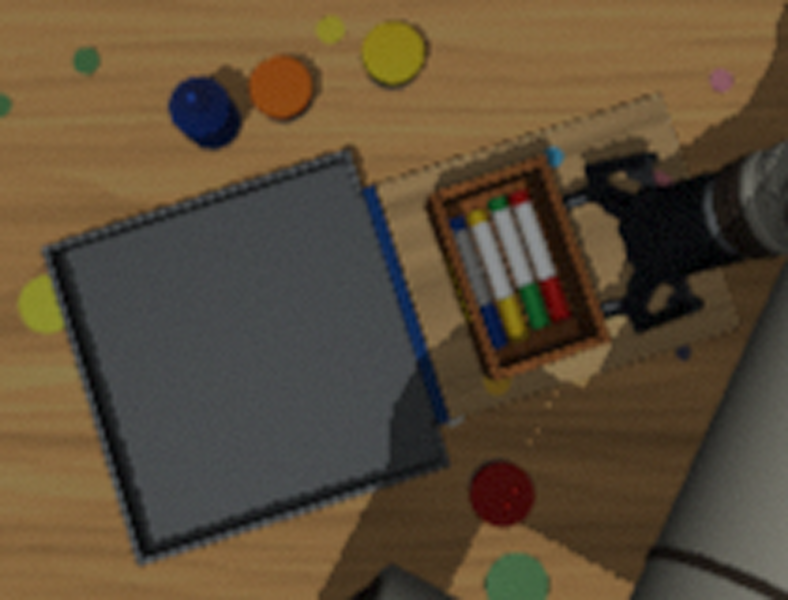

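The fingers are in contact (about 3 N), and the crate is square with roughly 40 mm to go. I'll push it.

```bash
python3 -m crank '[{"gripper":85,"travel":[4,0,3.5],"twist":[0,0,0]},{"gripper":85,"travel":[4,0,3.5],"twist":[0,0,0]},{"gripper":85,"travel":[4,0,3.5],"twist":[0,0,0]},{"gripper":85,"travel":[4,0,3.5],"twist":[0,0,0]},{"gripper":85,"travel":[4,0,3.5],"twist":[0,0,0]},{"gripper":85,"travel":[4,0,3.5],"twist":[0,0,0]}]'; python3 -m crank '[{"gripper":85,"travel":[2.2,0,2],"twist":[0,0,0]},{"gripper":85,"travel":[1.5,0,1.3],"twist":[0,0,0]}]';python3 -m crank '[{"gripper":85,"travel":[1.5,0,1.3],"twist":[0,0,0]}]';python3 -m crank '[{"gripper":85,"travel":[1.5,0,1.3],"twist":[0,0,0]}]'
```

```text
time: 6.3
ee_pos: [0.5341, -0.1095, 0.0405]
tcp_rot: [179.2, -41.5, 107.0]
wrist_force: [0.2, -2.0, -1.4]
opening: 0.0847
grasp_force: 1.1
time: 6.55
ee_pos: [0.5328, -0.1049, 0.0405]
tcp_rot: [179.2, -41.5, 107.0]
wrist_force: [1.0, -2.6, -1.2]
opening: 0.0849
grasp_force: 1.1
time: 6.68
ee_pos: [0.5322, -0.1032, 0.0405]
tcp_rot: [179.2, -41.5, 106.9]
wrist_force: [1.1, -2.7, -0.0]
opening: 0.0853
grasp_force: 1.1
time: 6.8
ee_pos: [0.5321, -0.1017, 0.0406]
tcp_rot: [179.1, -41.4, 107.0]
wrist_force: [5.2, -11.2, 2.6]
opening: 0.085
grasp_force: 5.9
```

Force jumped to 12 N at TCP x = -96 mm, which is consistent with home. I'll ease off slightly and check.

```bash
python3 -m crank '[{"gripper":85,"travel":[-1,0,-1],"twist":[0,0,0]},{"gripper":85,"travel":[0,0,0],"twist":[0,0,0]},{"gripper":85,"travel":[0,0,0],"twist":[0,0,0]}]'; python3 -c "
from h import *
im=bot.camera('top');a=cv2.resize(im[170:270,240:340,::-1],(400,400),interpolation=cv2.INTER_CUBIC)
im=bot.camera('scene');b=cv2.resize(im[150:250,170:270,::-1],(400,400),interpolation=cv2.INTER_CUBIC)
cv2.imwrite('pics/t3.png',np.hstack([a,b]))"
```

```text
time: 7.18
ee_pos: [0.532, -0.1025, 0.0407]
tcp_rot: [179.2, -41.5, 106.9]
wrist_force: [-0.5, -0.5, -0.2]
opening: 0.0853
grasp_force: 0.0
```

View pics/t3.png

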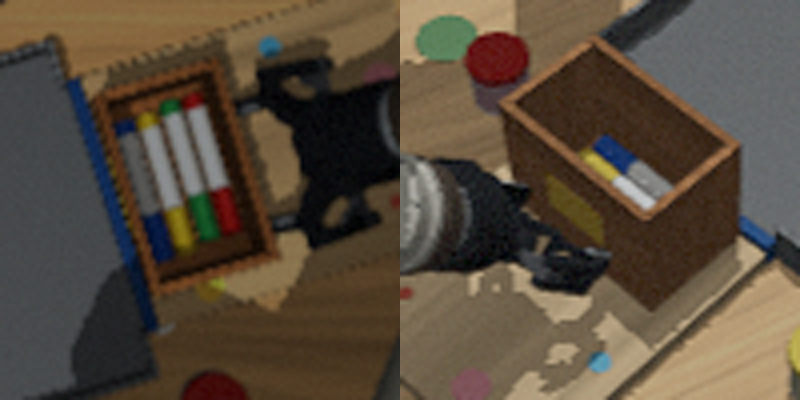

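The crate is home, upright and square, with the markers inside. Next I back off, rise to near the rim, and recontact.

```bash
python3 - <<'E'
from h import *
C=ray("top",[(265.75,195),(279.25,243)],.14);X=np.array([np.cos(np.radians(107)),np.sin(np.radians(107))])
print((C[:,:2]-[.508,-.0087])@X)
E
python3 -m crank '[{"gripper":85,"travel":[-11,0,-10],"twist":[0,0,0]},{"gripper":85,"travel":[20,0,-23],"twist":[0,0,0]},{"gripper":85,"travel":[20,0,-23],"twist":[0,0,0]},{"gripper":85,"travel":[0,0,0],"twist":[0,0,0]},{"gripper":85,"travel":[5.5,0,5],"twist":[0,0,0]},{"gripper":85,"travel":[5.5,0,5],"twist":[0,0,0]},{"gripper":85,"travel":[0,0,0],"twist":[0,0,0]}]'
```

```text
[-0.00825396 -0.00369239]
time: 8.15
ee_pos: [0.5312, -0.1026, 0.1012]
tcp_rot: [179.2, -41.5, 107.0]
wrist_force: [-0.5, -0.5, -0.1]
opening: 0.0852
grasp_force: 0.0
```

The rim measures 4 to 8 mm short of the stop, within tolerance, and the force jump confirms contact. I'll start the tip.

```bash
python3 -m crank '[{"gripper":85,"travel":[7,0,0.5],"twist":[0,0,0]},{"gripper":85,"travel":[7,0,0.5],"twist":[0,0,0]},{"gripper":85,"travel":[7,0,0.5],"twist":[0,0,0]},{"gripper":85,"travel":[7,0,0.5],"twist":[0,0,0]},{"gripper":85,"travel":[7,0,0.5],"twist":[0,0,0]}]'; python3 -c "
from h import *
im=bot.camera('top');a=cv2.resize(im[170:270,240:340,::-1],(400,400),interpolation=cv2.INTER_CUBIC)
im=bot.camera('scene');b=cv2.resize(im[150:250,170:270,::-1],(400,400),interpolation=cv2.INTER_CUBIC)
cv2.imwrite('pics/t4.png',np.hstack([a,b]))"
```

```text
time: 8.78
ee_pos: [0.5238, -0.0764, 0.1238]
tcp_rot: [179.1, -41.4, 107.0]
wrist_force: [2.2, -2.6, 1.5]
opening: 0.0852
grasp_force: 1.8
```

View pics/t4.png

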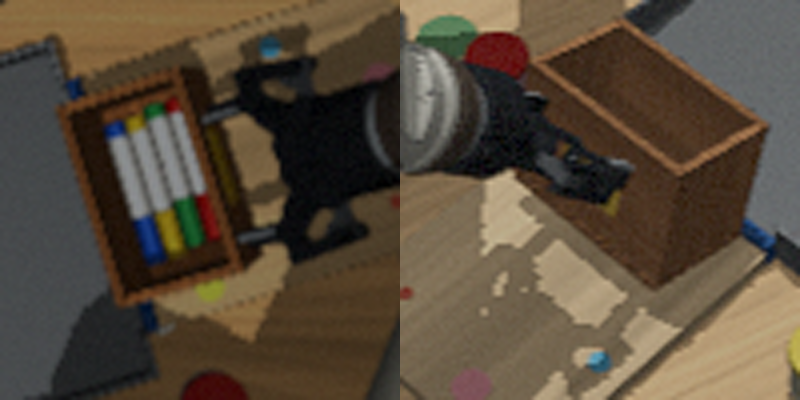

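The crate is tipping squarely about the stop, at roughly 15°, with the fingers high on the rear wall. I'll continue.

```bash
python3 -m crank '[{"gripper":85,"travel":[7.2,0,2.4],"twist":[0,0,0]},{"gripper":85,"travel":[7.2,0,2.4],"twist":[0,0,0]},{"gripper":85,"travel":[7.2,0,2.4],"twist":[0,0,0]},{"gripper":85,"travel":[7.2,0,2.4],"twist":[0,0,0]},{"gripper":85,"travel":[7.2,0,2.4],"twist":[0,0,0]}]'; python3 -m crank '[{"gripper":85,"travel":[6,0,4],"twist":[0,0,0]},{"gripper":85,"travel":[6,0,4],"twist":[0,0,0]},{"gripper":85,"travel":[6,0,4],"twist":[0,0,0]},{"gripper":85,"travel":[6,0,4],"twist":[0,0,0]}]';  python3 -c "
from h import *
im=bot.camera('top');a=cv2.resize(im[170:270,230:330,::-1],(400,400),interpolation=cv2.INTER_CUBIC)
im=bot.camera('scene');b=cv2.resize(im[150:250,180:280,::-1],(400,400),interpolation=cv2.INTER_CUBIC)
cv2.imwrite('pics/t5.png',np.hstack([a,b]))"
```

```text
time: 9.5
ee_pos: [0.5135, -0.0431, 0.1389]
tcp_rot: [179.1, -41.5, 106.9]
wrist_force: [2.1, -2.7, 5.7]
opening: 0.0847
grasp_force: 2.9
time: 10.0
ee_pos: [0.5051, -0.0153, 0.143]
tcp_rot: [179.2, -41.5, 106.9]
wrist_force: [-0.8, -1.7, 8.2]
opening: 0.0851
grasp_force: 3.6
```

View pics/t5.png

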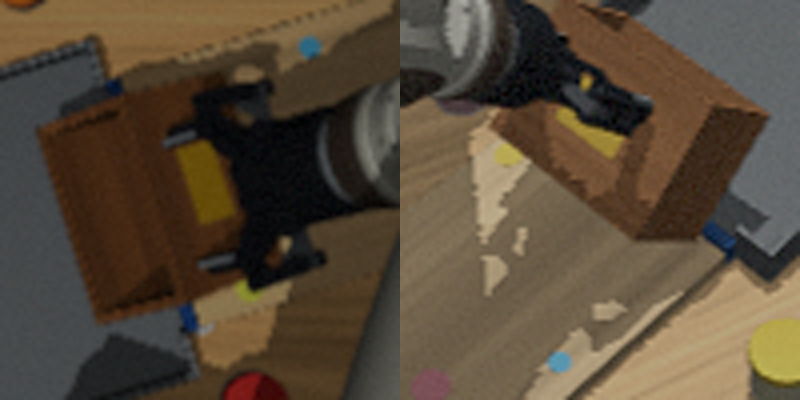

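About 45° now and still square. I'll continue level, over the top.

```bash
python3 -m crank '[{"gripper":85,"travel":[4.8,0,3.8],"twist":[0,0,0]},{"gripper":85,"travel":[4.8,0,3.8],"twist":[0,0,0]},{"gripper":85,"travel":[4.8,0,3.8],"twist":[0,0,0]},{"gripper":85,"travel":[4.8,0,3.8],"twist":[0,0,0]}]'; python3 -m crank '[{"gripper":85,"travel":[4.6,0,4],"twist":[0,0,0]},{"gripper":85,"travel":[4.6,0,4],"twist":[0,0,0]},{"gripper":85,"travel":[4.6,0,4],"twist":[0,0,0]}]';  python3 -c "
from h import *
im=bot.camera('top');a=cv2.resize(im[170:270,230:330,::-1],(400,400),interpolation=cv2.INTER_CUBIC)
im=bot.camera('scene');b=cv2.resize(im[150:250,180:280,::-1],(400,400),interpolation=cv2.INTER_CUBIC)
cv2.imwrite('pics/t6.png',np.hstack([a,b]))"
```

```text
time: 10.6
ee_pos: [0.4982, 0.008, 0.1427]
tcp_rot: [179.2, -41.5, 106.9]
wrist_force: [0.2, 0.0, -0.5]
opening: 0.0849
grasp_force: 0.2
time: 10.98
ee_pos: [0.4932, 0.0256, 0.1431]
tcp_rot: [179.2, -41.5, 106.9]
wrist_force: [-0.2, -0.3, -0.8]
opening: 0.085
grasp_force: 0.0
```

View pics/t6.png

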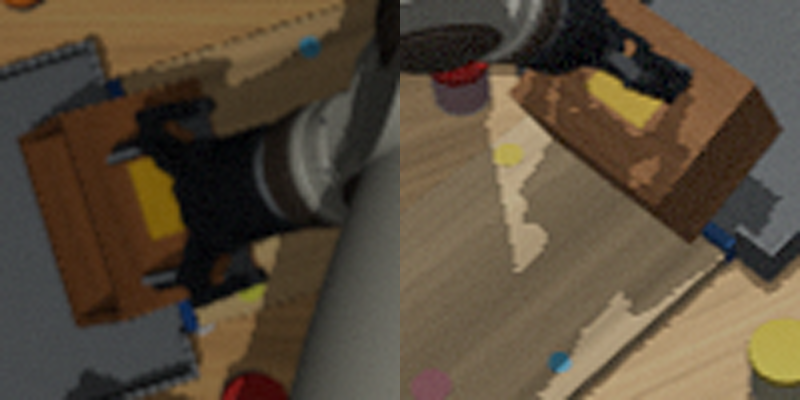

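About 60° with the contact force gone, so it is starting to fall by itself. I'll follow gently and look.

```bash
python3 -m crank '[{"gripper":85,"travel":[4,0,4.5],"twist":[0,0,0]},{"gripper":85,"travel":[4,0,4.5],"twist":[0,0,0]},{"gripper":85,"travel":[4,0,4.5],"twist":[0,0,0]},{"gripper":85,"travel":[0,0,0],"twist":[0,0,0]},{"gripper":85,"travel":[0,0,0],"twist":[0,0,0]},{"gripper":85,"travel":[0,0,0],"twist":[0,0,0]}]';  python3 -c "
from h import *
im=bot.camera('top');a=cv2.resize(im[170:300,170:300,::-1],(400,400),interpolation=cv2.INTER_CUBIC)
im=bot.camera('scene');b=cv2.resize(im[120:250,200:330,::-1],(400,400),interpolation=cv2.INTER_CUBIC)
cv2.imwrite('pics/t7.png',np.hstack([a,b]))"
```

```text
time: 11.82
ee_pos: [0.4884, 0.0423, 0.141]
tcp_rot: [179.2, -41.5, 106.9]
wrist_force: [0.2, -0.8, 0.2]
opening: 0.085
grasp_force: 0.0
```

View pics/t7.png

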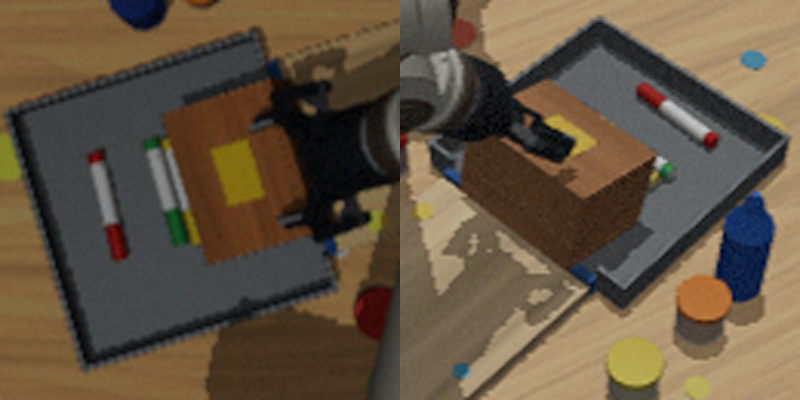

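The crate lies on its side across the stop. The red, green and yellow markers are out, and blue is not visible yet. I'll retreat, then check by colour masks since my picture views are used up.

```bash
python3 -m crank '[{"gripper":85,"travel":[0,0,-20],"twist":[0,0,0]},{"gripper":85,"travel":[0,0,-40],"twist":[0,0,0]},{"gripper":85,"travel":[0,0,-40],"twist":[0,0,0]},{"gripper":85,"travel":[0,0,-40],"twist":[0,0,0]},{"gripper":85,"travel":[-30,0,-30],"twist":[0,0,0]},{"gripper":85,"travel":[-40,0,0],"twist":[0,0,0]},{"gripper":85,"travel":[-40,0,0],"twist":[0,0,0]},{"gripper":85,"travel":[0,0,0],"twist":[0,0,0]}]'
cat > m.py <<'E'
from h import *
X=np.array([np.cos(np.radians(107)),np.sin(np.radians(107))]);Y=np.array([-X[1],X[0]]);o=np.array([.508,-.0087])
for n in("top","scene"):
    im=bot.camera(n)[:,:,::-1];hsv=cv2.cvtColor(im,cv2.COLOR_BGR2HSV);c=bot.calibration(n)
    poly=np.array([[*(o+a*X+b*Y),.03] for a,b in((-.02,-.15),(.29,-.15),(.29,.15),(-.02,.15))])
    roi=np.zeros(im.shape[:2],np.uint8);cv2.fillPoly(roi,[proj(n,poly).astype(int)],255)
    for k,lo,hi in(("red",(0,150,60),(5,255,255)),("red2",(172,150,60),(180,255,255)),("green",(50,90,40),(85,255,255)),("yellow",(22,140,60),(35,255,255)),("blue",(105,130,40),(130,255,255)),("white",(0,0,125),(180,45,255)),("wood",(6,80,30),(19,255,255))):
        m=cv2.inRange(hsv,lo,hi)&roi
        N,_,st,ce=cv2.connectedComponentsWithStats(m)
        for i in range(1,N):
            if st[i,4]>=6:
                p=ray(n,[ce[i]],.013,c)[0][:2]-o;print(n,k,st[i].tolist(),"tray xy mm",np.round([1e3*(p@X)-155,1e3*(p@Y)]))
E
python3 m.py
```

```text
time: 12.92
ee_pos: [0.5426, -0.1463, 0.1926]
tcp_rot: [179.4, -41.6, 106.7]
wrist_force: [-0.5, 0.2, 0.2]
opening: 0.0851
grasp_force: 0.0
top red [181, 224, 4, 4, 13] tray xy mm [130. -73.]
top red [188, 247, 7, 12, 46] tray xy mm [129.  23.]
top green [186, 224, 5, 4, 16] tray xy mm [112. -66.]
top green [193, 247, 8, 12, 55] tray xy mm [111.  30.]
top yellow [239, 215, 17, 22, 238] tray xy mm [-76.  -7.]
top yellow [192, 224, 5, 4, 15] tray xy mm [ 94. -60.]
top yellow [198, 247, 8, 12, 58] tray xy mm [93. 35.]
top blue [257, 190, 4, 5, 14] tray xy mm [-147. -103.]
top blue [197, 222, 6, 4, 17] tray xy mm [ 75. -60.]
top blue [204, 245, 8, 13, 62] tray xy mm [74. 36.]
top blue [275, 245, 4, 8, 18] tray xy mm [-149.   94.]
top white [199, 227, 8, 19, 56] tray xy mm [ 76. -18.]
top white [182, 228, 8, 19, 45] tray xy mm [130. -32.]
top white [188, 228, 8, 19, 55] tray xy mm [112. -25.]
top white [194, 228, 7, 19, 56] tray xy mm [ 94. -21.]
top wood [173, 175, 117, 104, 2725] tray xy mm [-99. -11.]
top wood [221, 279, 15, 5, 15] tray xy mm [ 38. 150.]
top wood [205, 287, 6, 2, 6] tray xy mm [109. 151.]
scene red [282, 144, 9, 6, 26] tray xy mm [135.  29.]
scene red [305, 158, 4, 5, 12] tray xy mm [135. -68.]
scene green [277, 145, 9, 7, 33] tray xy mm [117.  37.]
scene green [300, 160, 4, 5, 10] tray xy mm [116. -61.]
scene yellow [273, 148, 9, 6, 30] tray xy mm [99. 41.]
scene yellow [243, 157, 21, 14, 139] tray xy mm [-10.  59.]
scene yellow [296, 162, 5, 4, 9] tray xy mm [100. -55.]
scene blue [269, 150, 10, 8, 42] tray xy mm [77. 40.]
scene blue [292, 165, 5, 5, 16] tray xy mm [ 78. -57.]
scene blue [214, 175, 5, 5, 16] tray xy mm [-141.  108.]
scene blue [255, 206, 9, 9, 33] tray xy mm [-139.  -92.]
scene white [278, 149, 28, 18, 277] tray xy mm [107. -18.]
scene wood [203, 146, 81, 78, 2687] tray xy mm [-71.  25.]
```

All four markers lie in a row at the tray's far end. I'll let things settle, recheck, and hand in if steady.

```bash
python3 -m crank '[{"gripper":85,"travel":[-30,0,-20],"twist":[0,0,0]},{"gripper":85,"travel":[-20,0,0],"twist":[0,0,0]},{"gripper":85,"travel":[0,0,0],"twist":[0,0,0]},{"gripper":85,"travel":[0,0,0],"twist":[0,0,0]},{"gripper":85,"travel":[0,0,0],"twist":[0,0,0]},{"gripper":85,"travel":[0,0,0],"twist":[0,0,0]},{"gripper":85,"travel":[0,0,0],"twist":[0,0,0]},{"gripper":85,"travel":[0,0,0],"twist":[0,0,0]},{"gripper":85,"travel":[0,0,0],"twist":[0,0,0]},{"gripper":85,"travel":[0,0,0],"twist":[0,0,0]},{"gripper":85,"travel":[0,0,0],"twist":[0,0,0]},{"gripper":85,"travel":[0,0,0],"twist":[0,0,0]}]'; python3 -m crank '[{"gripper":85,"travel":[0,0,0],"twist":[0,0,0]},{"gripper":85,"travel":[0,0,0],"twist":[0,0,0]},{"gripper":85,"travel":[0,0,0],"twist":[0,0,0]},{"gripper":85,"travel":[0,0,0],"twist":[0,0,0]},{"gripper":85,"travel":[0,0,0],"twist":[0,0,0]},{"gripper":85,"travel":[0,0,0],"twist":[0,0,0]},{"gripper":85,"travel":[0,0,0],"twist":[0,0,0]},{"gripper":85,"travel":[0,0,0],"twist":[0,0,0]}]' ; python3 m.py | grep -E "top|scene yellow"
```

```text
time: 14.52
ee_pos: [0.5572, -0.1934, 0.1774]
tcp_rot: [179.2, -41.5, 106.9]
wrist_force: [0.1, 0.2, -0.6]
opening: 0.0848
grasp_force: 0.0
time: 15.52
ee_pos: [0.5572, -0.1934, 0.1774]
tcp_rot: [179.2, -41.5, 107.0]
wrist_force: [-0.2, -0.6, 0.5]
opening: 0.0848
grasp_force: 0.0
top red [181, 224, 4, 4, 13] tray xy mm [130. -73.]
top red [188, 247, 6, 12, 44] tray xy mm [129.  23.]
top green [186, 224, 5, 4, 15] tray xy mm [112. -65.]
top green [193, 247, 8, 12, 55] tray xy mm [111.  30.]
top yellow [239, 215, 17, 22, 235] tray xy mm [-76.  -7.]
top yellow [192, 224, 5, 4, 15] tray xy mm [ 94. -60.]
top yellow [198, 247, 8, 12, 58] tray xy mm [93. 35.]
top blue [257, 190, 4, 5, 13] tray xy mm [-148. -103.]
top blue [197, 222, 6, 4, 17] tray xy mm [ 75. -60.]
top blue [204, 245, 8, 13, 63] tray xy mm [74. 35.]
top blue [275, 245, 4, 8, 17] tray xy mm [-149.   94.]
top white [199, 226, 8, 20, 56] tray xy mm [ 76. -19.]
top white [182, 228, 8, 19, 46] tray xy mm [130. -32.]
top white [188, 228, 8, 19, 54] tray xy mm [112. -24.]
top white [194, 228, 7, 19, 56] tray xy mm [ 94. -21.]
top wood [173, 175, 117, 104, 2730] tray xy mm [-98. -11.]
top wood [221, 279, 15, 5, 15] tray xy mm [ 38. 150.]
scene yellow [273, 148, 9, 6, 30] tray xy mm [99. 41.]
scene yellow [243, 157, 21, 14, 138] tray xy mm [-10.  59.]
scene yellow [296, 162, 5, 4, 9] tray xy mm [100. -55.]
```

Everything is at rest, so I'm handing in.

```bash
python3 -c "
from workcell import bot
print(bot.job_done())"
```

```text
the job is handed in; nothing more can be done
None
```

The job is handed in: the crate was pushed home against the stop and tipped onto its side across it, all four markers measured at rest in a row at the far end of the tray, and the arm stayed clear of the bystanders; the hand-in call returned no verdict.

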